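# Tip the rolls from the baking tray into the dish

### The arm

A 7-joint arm with a two-finger parallel gripper is mounted at the origin on the work surface. World frame = base frame: x ahead of the robot, y to its left, z up, the work surface at z = 0. Lengths are in m, angles in rad, forces in N, time in s.
With the tool pointing down it reaches from about 0.425 to 0.875 m from the base axis. Payload 4.7 kg.
Tool frame: the origin (TCP) lies between the finger pads; the fingertips stand 11 mm ahead of it and the grasp point (between the pads) lies 8 mm behind it; z points along the fingers, y is the line along which they close (so a half turn about z gives the same grasp; the last joint's range is limited). The gripper opens to 87 mm and grips with 3 to 60 N. Pads are 19 mm wide; open, the fingers measure 117 mm over their backs; the gripper's body (75 mm by 190 mm) begins 51 mm behind the grasp point.
Start: joints at [-1.267, 0.321, -0.07, 1.45, 0.023, 1.371, -0.057], TCP at [0.186, 0.623, 0.211] pointing down, gripper open.
Joint ranges: [-2.86, 2.86], [-0.3, 2.09], [-1.38, 1.24], [0.06, 2.45], [-1.56, 4.7], [0.09, 2.05], [-2.69, 2.69]. Speed limits (rad/s): [2.57, 2.57, 3.14, 3.14, 3.14, 3.14, 3.14].

### API

Orientations are given as a rotation vector (axis times angle).
In Python, from bench import ctrl gives the robot as it stands. The module is installed in compiled form; this text tells all that it offers.
- The arm moves only by the shell command python3 -m inch 'ROWS' [FORCE]. ROWS is JSON, a list of rows, each an object with "slide": the shift along the tool's x, y, z scaled (see below), a list of three; "angular": the turn, a rotation vector about the tool's x, y, z scaled (see below), a list of three; "claw": the opening, from -1 (shut) to 1 (fully open). In form: [{"slide": [tx, ty, tz], "angular": [rx, ry, rz], "claw": claw}, ...]. A call has 1 to 10 rows; each row is the pose to reach, as a shift and turn from the pose commanded when the call began, along the tool's axes at that moment; what a row does not reach only later rows make up. The controller multiplies each number of a shift by 0.25 m and each number of a turn by 30 degrees. A row lasts 1/10 s, in which the tool goes at most 50 mm and 8.59 degrees, less where a joint would pass 70% of its speed; a pose out of reach is approached as far as the arm can. A call with a number of a shift or a turn outside -1 to 1 is refused whole. A call with a gripper value outside its range is refused whole. The fingers move at their own pace and stop on an object; FORCE is the grip in N (left out, the last holds). Time passes only in rows, so rows that repeat a pose let the fingers close. It gives the time, the measured TCP pose, the force, the opening and the grip force at its end, in the units of the state.
- ctrl.get_state(): the state, without advancing time (a new reading comes with each control period).
- ctrl.get_image(name): name is "side" or "top"; returns a dict with "color" (400x640x3 uint8, red, green, blue), "depth" (400x640 float32, m along the optical axis (not along the pixel's ray), 0 where there is no reading), "camera_matrix" (3x3 intrinsics, pixels), "extrinsics" (4x4, takes a point from camera to world coordinates). Camera axes: x right, y up, looking along -z (the intrinsics and any distortion apply to the point x, -y, -z); pixel columns grow to the right and rows downward; lengths in m; the calibration is good to about 2 mm. A picture is of the moment at which its call begins.
- ctrl.close_job(): hands the job in; it is judged then, once.
Trained networks look in the newest picture that a camera, given by its name, has taken for a name from the list of things; names that differ only in an ending like _2 or _b are one class to them, and where a whole thing is asked for, a point or a joint stands for the part that bears it (a point fixed in the world has none). Each returns a list of dicts, best first, with "confidence" (0 to 1); they miss things now and then, are a little off and sometimes report something else, mostly with a low value. They report only what shows in the picture. A call takes as long as a camera call. They do not tell look-alikes from the thing itself.
- ctrl.find_in(query, camera): "bbox" ([centre column, centre row, width, height] in pixels, round what is visible of it).
- ctrl.outline_of(query, camera): "mask" (400x640 bool, what is visible of it) and "bbox" ([centre column, centre row, width, height] in pixels, round what is visible of it).
The state is a dict: "time": time; "joint_positions": joint angles; "qd": joint speeds; "joint_torque": joint torques, N m; "position": TCP position; "tool_rot": TCP orientation; "ft_force": force on the tool from outside, world axes, zero at the start; "torque": the same for the moment, N m; "grip_width": opening from 0.0 (shut) to 1.0 (fully open); "grip_force": force on a finger pad.
Only numpy, scipy, OpenCV 4.12 (cv2) and the standard library are available. Lean on these libraries where they do the work, as an engineer would, in place of code of your own. Each camera call takes 0.05 s, during which the arm holds its last target. There are 200 camera calls.

### The job

Take the baking tray by its leaning handle and rest its open lip on the rim of the green dish with the rolls still aboard, without pressing hard; then tip it so that all three rolls slide into the dish, never touching them with the gripper and dropping none on the table. Put the empty tray back level on the cork mat and let go, leaving the dish where it stands and everything else alone.

Things in the scene. Friction and masses are not known exactly. Their poses are not given: they have to be found in the camera images.
- tray: Aluminium baking tray, about 0.2 kg, 200 mm long (its x), 104 mm wide (y); floor 6 mm thick, side walls 6 mm thick, 30 mm high over its underside, rear wall at x = -100 mm 34 mm high. The front edge at x = +100 mm, the lip, has no wall. A dark wooden flat handle rises from the rear wall and leans back, away from the lip. Origin: centre of the floor's underside; z up.
- tray_handle (a point): Grip point in the middle of the tray's handle, at x = -126, z = 66 mm in the tray's frame, axes parallel to the tray's. The handle is a flat bar 12 mm thick, 40 mm wide (along y), leaning back 30 degrees from the tray's z towards -x; its upper end is 30 mm further along it. Grip it across the 12 mm.
- tray_lip (a point): Middle of the lip, at the underside of the floor (x = +100, z = 0 mm in the tray's frame). Axes parallel to the tray's.
- mat: Cork mat 260 x 190 mm, 12 mm thick, fixed to the table, on which the tray stands at the start with its long side along the mat's long side (x). Origin: centre of the underside.
- pot: Olive-green round stoneware dish, open at the top, about 1.2 kg, loose on the table. 230 mm in outer diameter at the rim, 95 mm high, wall 7 mm, base 8 mm, walls nearly upright. Origin: centre of the underside; z up.
- pot_rim (a point): Centre of the dish's mouth, at the height of the rim (95 mm above its underside).
- roll1: Crusty bread roll 1, brown, 46 x 66 x 36 mm (its x, y, z), some 45 g, loose on the tray. Origin: centre of its underside.
- roll1_mid (a point): The middle of roll 1, 18 mm above its underside.
- roll2: Crusty bread roll 2, brown, 46 x 66 x 36 mm (its x, y, z), some 45 g, loose on the tray. Origin: centre of its underside.
- roll2_mid (a point): The middle of roll 2, 18 mm above its underside.
- roll3: Crusty bread roll 3, brown, 46 x 66 x 36 mm (its x, y, z), some 45 g, loose on the tray. Origin: centre of its underside.
- roll3_mid (a point): The middle of roll 3, 18 mm above its underside.
- mug: A blue mug 76 mm wide, 90 mm tall; a bystander. Origin at the centre of its underside.
- phone: A black mobile phone 150 x 72 x 8 mm, lying flat; a bystander. Origin at the centre of its underside.
- spoon: A wooden spoon 200 mm long, lying flat; a bystander. Origin on its underside.
- oil: A green glass bottle 60 mm wide, 200 mm tall; a bystander. Origin at the centre of its underside.
- mill: A dark wooden pepper mill 56 mm wide, 150 mm tall; a bystander. Origin at the centre of its underside.
- jar: A clear jar with a red lid, 80 mm wide, 110 mm tall; a bystander. Origin at the centre of its underside.
Not all that is in view belongs to the job. Leave any red or yellow look-alike of the roll3 alone.

How it is judged:
By the outcome, as a careful person would: the job done as asked, in the order asked, and still so for the second after the job is handed in, with the robot touching nothing.
It also fails if it takes over 61 s, if anything falls off the work surface, if the arm or the gripper's body presses on something with over 40 N, if the wrist force passes 120 N, or if a joint passes its speed limit or range.

## Working session

There is one attempt and no reset: what is moved stays moved. The work goes in short steps, Python scripts to look and compute and a shell command to move; the robot and the scene stay as the last step left them, time stands still between calls to the robot, and variables do not carry over. Pictures are saved under pics/ and viewed, at most 10 in all, crops included, and the job is handed in when it is done.

```bash
mkdir -p pics; cat > h.py <<'E'
import numpy as np, cv2
from scipy.spatial.transform import Rotation as R
from bench import ctrl
def pts(im):
    d=im["depth"];K=im["camera_matrix"];T=im["extrinsics"]
    v,u=np.mgrid[:400,:640]
    P=np.stack([(u-K[0,2])/K[0,0]*d,-(v-K[1,2])/K[1,1]*d,-d],-1)
    W=P@T[:3,:3].T+T[:3,3]; W[d<=0]=np.nan
    return W
E
python3 - <<'E'
from h import *
st=ctrl.get_state();print(st)
for c in ["top","side"]:
    im=ctrl.get_image(c);W=pts(im);cv2.imwrite(f"pics/{c}0.png",im["color"][:,:,::-1]);np.save(c+"W.npy",W)
    print(c,im["extrinsics"].round(3).tolist())
    for q in ["tray","tray_handle","pot","roll1","mat","mug","phone","spoon","oil","mill","jar"]:
        for r in ctrl.outline_of(q,c)[:4]:
            p=W[r["mask"]];p=p[~np.isnan(p[:,0])]
            if len(p): print(q,round(r["confidence"],2),np.round(r["bbox"]).tolist(),"med",np.median(p,0).round(3),"lo",np.percentile(p,2,0).round(3),"hi",np.percentile(p,98,0).round(3))
E
```

```text
{'time': 0.0, 'joint_positions': array([-1.26687631,  0.32183774, -0.07007022,  1.4516925 ,  0.02262978,
        1.37080168, -0.05692796]), 'qd': array([-2.93485316e-05, -1.05763796e-05,  1.06226651e-03, -2.45154599e-03,
       -2.40565500e-04, -6.76253518e-04, -1.55782607e-03]), 'joint_torque': array([ 2.02785754e-04, -4.91298723e+01, -4.03709309e-01, -3.12526274e+01,
       -6.38604281e-02,  4.39344859e-02,  1.85213853e-04]), 'position': array([0.18565793, 0.62230889, 0.20984308]), 'tool_rot': array([-4.53642325e-01, -3.10851486e+00,  3.05806797e-03]), 'ft_force': array([0.08538493, 0.03385635, 0.30023447]), 'torque': array([-0.01547435,  0.00362432, -0.00705539]), 'grip_force': 0.0, 'grip_width': 1.0010004800884924}
top [[-0.018, 0.984, -0.178, 0.392], [-1.0, -0.019, -0.002, 0.01], [-0.006, 0.178, 0.984, 1.172], [0.0, 0.0, 0.0, 1.0]]
tray 0.86 [409.0, 201.0, 89.0, 44.0] med [ 0.607 -0.26   0.022] lo [ 0.535 -0.366  0.015] hi [ 0.652 -0.134  0.104]
tray 0.73 [349.0, 139.0, 26.0, 37.0] med [ 0.803 -0.082  0.043] lo [ 0.754 -0.114  0.002] hi [ 0.827 -0.045  0.092]
tray_handle 0.8 [41
[... 3252 characters left out ...]
0.566 -0.318  0.029] hi [ 0.629 -0.269  0.056]
phone 0.68 [394.0, 134.0, 45.0, 26.0] med [ 0.486 -0.455  0.008] lo [ 0.414 -0.506 -0.001] hi [ 0.557 -0.423  0.012]
phone 0.62 [329.0, 238.0, 70.0, 31.0] med [0.557 0.046 0.012] lo [ 0.466  0.018 -0.001] hi [0.657 0.061 0.021]
spoon 0.72 [328.0, 238.0, 66.0, 30.0] med [0.551 0.047 0.012] lo [0.468 0.019 0.   ] hi [0.655 0.057 0.021]
oil 0.63 [256.0, 193.0, 24.0, 60.0] med [0.776 0.052 0.107] lo [0.757 0.025 0.006] hi [0.806 0.067 0.2  ]
mill 0.78 [242.0, 359.0, 38.0, 48.0] med [0.619 0.451 0.121] lo [0.604 0.423 0.003] hi [0.647 0.467 0.147]
jar 0.6 [232.0, 235.0, 37.0, 45.0] med [0.779 0.174 0.087] lo [0.754 0.128 0.011] hi [0.821 0.196 0.111]
```

View pics/top0.png

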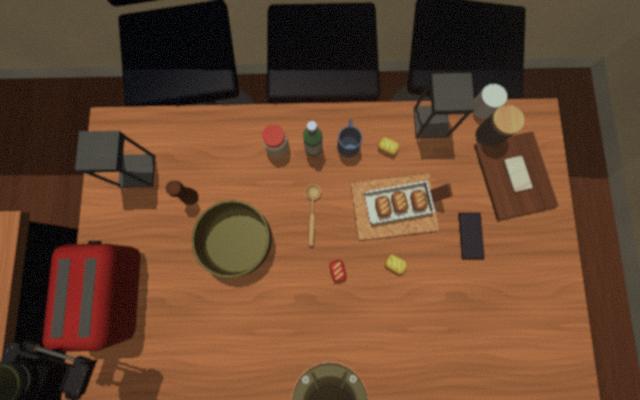

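View pics/side0.png

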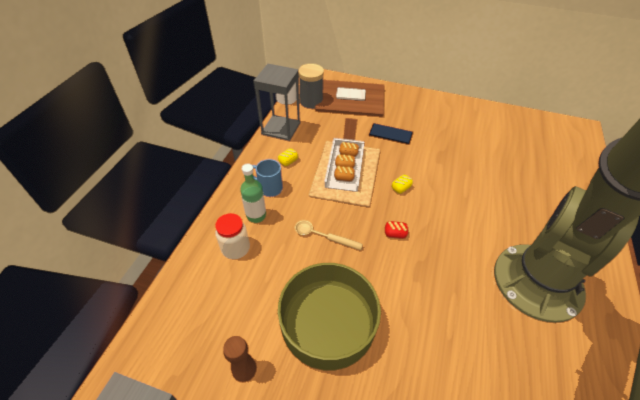

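The top view shows the tray on the mat around pixel (400,203): lip towards the left (+y), handle at (442,190), three brown rolls. The green dish is at (232,240), and the red and yellow look-alikes are at (338,271), (397,265) and (388,146). The side view agrees.

```bash
cat >> h.py <<'E'
def circ(p):
    A=np.c_[2*p[:,:2],np.ones(len(p))];s=np.linalg.lstsq(A,(p[:,:2]**2).sum(1),rcond=None)[0]
    return s[:2],np.sqrt(s[2]+s[:2]@s[:2])
def rep(q,p):print(q,len(p),p.mean(0).round(4),p.min(0).round(3),p.max(0).round(3))
E
python3 - <<'E'
from h import *
ims={c:np.load(c+"W.npy") for c in("top","side")}
for c,W in ims.items():
    col=cv2.imread(f"pics/{c}0.png"); P=W.reshape(-1,3);C=col.reshape(-1,3).astype(int)
    x,y,z=P.T
    near=(x>.47)&(x<.72)&(y>-.42)&(y<-.1)
    h=P[near&(z>.066)]; rep(c+" handle",h)
    print("  hand top z>.085",h[h[:,2]>.085].mean(0).round(4), "rect",cv2.minAreaRect(h[:,:2].astype(np.float32)*1000))
    sat=C.max(1)-C.min(1)
    g=near&(sat<35)&(C.min(1)>70)&(z>.008)&(z<.06); t=P[g]
    rep(c+" grey",t);r=cv2.minAreaRect((t[:,:2]*1000).astype(np.float32));print("  rect",r)
    w=near&(z>.034)&(z<.049)&(sat<45);t=P[w];rep(c+" wall",t);print("  rect",cv2.minAreaRect((t[:,:2]*1000).astype(np.float32)))
    k=(np.hypot(x-.487,y-.285)<.135)&(z>.088)&(z<.1);s,rad=circ(P[k]);print("pot",s,rad,k.sum())
    for r in ctrl.outline_of("roll1",c):
        p=P[r["mask"].ravel()];p=p[p[:,2]>.045]
        if len(p)>20 and abs(p[:,1].mean()+.25)<.1: rep("  roll%.2f"%r["confidence"],p)
    mk=near&(z>.006)&(z<.018)&(sat>45);m=P[mk];rep("mat",m);print(cv2.minAreaRect((m[:,:2]*1000).astype(np.float32)))
E
```

```text
top handle 199 [ 0.6132 -0.3575  0.0898] [ 0.593 -0.377  0.066] [ 0.634 -0.34   0.11 ]
  hand top z>.085 [ 0.6141 -0.3628  0.0985] rect ((614.384765625, -357.6568908691406), (40.348960876464844, 35.20869445800781), 10.015135765075684)
top grey 1300 [ 0.5924 -0.2289  0.0256] [ 0.526 -0.345  0.008] [ 0.657 -0.127  0.052]
  rect ((592.8740234375, -238.14633178710938), (104.23924255371094, 212.09681701660156), 9.329147338867188)
top wall 442 [ 0.5946 -0.2515  0.0422] [ 0.526 -0.339  0.034] [ 0.659 -0.126  0.049]
  rect ((593.8448486328125, -234.69375610351562), (104.0893783569336, 205.5408172607422), 9.39189338684082)
pot [0.48545672 0.28211032] 0.11061075361362249 628
  roll0.85 246 [ 0.5926 -0.2317  0.0525] [ 0.562 -0.257  0.045] [ 0.625 -0.208  0.06 ]
  roll0.78 245 [ 0.5967 -0.2923  0.0523] [ 0.567 -0.315  0.045] [ 0.63  -0.272  0.06 ]
  roll0.61 244 [ 0.58   -0.18    0.0525] [ 0.55  -0.203  0.045] [ 0.613 -0.158  0.06 ]
mat 2241 [ 0.5696 -0.2112  0.0123] [ 0.472 -0.412  0.006] [ 0.718 -0.1    0.018]
((594.6588134765625, -255.45358276367188), (242.93643188476562, 312.1590576171875), 
[... 360 characters left out ...]
181640625, -230.54934692382812), (100.93363189697266, 199.9083251953125), 8.895376205444336)
side wall 203 [ 0.5992 -0.2527  0.0414] [ 0.528 -0.334  0.034] [ 0.657 -0.123  0.047]
  rect ((592.6674194335938, -230.83187866210938), (102.3285140991211, 201.79763793945312), 9.203575134277344)
pot [0.48456663 0.28426718] 0.11066142460686855 1120
  roll0.64 154 [ 0.5945 -0.288   0.0511] [ 0.566 -0.316  0.045] [ 0.625 -0.269  0.057]
  roll0.50 160 [ 0.5915 -0.2271  0.0512] [ 0.562 -0.252  0.045] [ 0.622 -0.207  0.057]
mat 1721 [ 0.5685 -0.1992  0.0113] [ 0.476 -0.42   0.006] [ 0.689 -0.1    0.018]
((583.3421630859375, -260.15557861328125), (320.00518798828125, 212.13795471191406), 89.67699432373047)
```

```bash
cat >> h.py <<'E'
Z=np.array([0,0,1.])
def tray2tool(xt_ang,pitch,org,sgn):
    """tray: heading deg, pitch deg (lip down +), origin -> tool R, TCP"""
    Rt=R.from_euler('z',xt_ang,degrees=True)*R.from_euler('y',pitch,degrees=True)
    tz=np.array([.5,0,-.75**.5]);ty=sgn*np.array([.75**.5,0,.5])
    Rg=R.from_matrix(np.c_[np.cross(ty,tz),ty,tz])
    return Rt*Rg, np.array(org)+Rt.apply(np.array([-.126,0,.066])+.008*tz)
def rel(p0,R0,p1,R1):
    s=R0.inv().apply(np.array(p1)-p0)/.25; a=np.degrees((R0.inv()*R1).as_rotvec())/30
    return s.round(3),a.round(3)
def cur():
    s=ctrl.get_state();return s,s["position"],R.from_rotvec(s["tool_rot"])
E
python3 - <<'E'
from h import *
s,p,R0=cur();print(R0.as_matrix().round(2).tolist())
for sg in(1,-1):
    Rg,t=tray2tool(99.3,0,[.593,-.233,.012],sg)
    print(sg,t,rel(p,R0,t-.1*Rg.as_matrix()[:,2],Rg),Rg.as_matrix().round(2).tolist())
print(rel(p,R0,[.5,.1,.32],R0))
E
```

```text
[[-0.96, 0.29, 0.0], [0.29, 0.96, 0.0], [-0.0, 0.0, -1.0]]
1 [ 0.61271567 -0.3533964   0.0710718 ] (array([-2.84 , -3.434,  0.213]), array([-0.983,  0.226, -0.843])) [[-0.99, -0.14, -0.08], [-0.16, 0.85, 0.49], [-0.0, 0.5, -0.87]]
-1 [ 0.61271567 -0.3533964   0.0710718 ] (array([-2.84 , -3.434,  0.213]), array([0.307, 1.335, 4.982])) [[0.99, 0.14, -0.08], [0.16, -0.85, 0.49], [0.0, -0.5, -0.87]]
(array([-1.802, -1.645, -0.436]), array([0., 0., 0.]))
```

```bash
python3 -m inch '[{"slide":[-0.45,-0.41,-0.43],"angular":[0,0,-0.4],"claw":-0.2},{"slide":[-0.9,-0.82,-0.43],"angular":[0,0,-0.84],"claw":-0.2},{"slide":[-0.9,-0.82,-0.43],"angular":[0,0,-0.84],"claw":-0.2},{"slide":[-0.9,-0.82,-0.43],"angular":[0,0,-0.84],"claw":-0.2},{"slide":[-0.9,-0.82,-0.43],"angular":[0,0,-0.84],"claw":-0.2},{"slide":[-0.9,-0.82,-0.43],"angular":[0,0,-0.84],"claw":-0.2},{"slide":[-0.9,-0.82,-0.43],"angular":[0,0,-0.84],"claw":-0.2},{"slide":[-0.9,-0.82,-0.43],"angular":[0,0,-0.84],"claw":-0.2},{"slide":[-0.9,-0.82,-0.43],"angular":[0,0,-0.84],"claw":-0.2}]'
python3 - <<'E'
from h import *
s,p,R0=cur();Rg,t=tray2tool(99.3,0,[.593,-.233,.012],1)
print(p,rel(p,R0,[.5,.05,.3],R0),rel(p,R0,t-.1*Rg.as_matrix()[:,2],Rg))
E
```

```text
time: 2.2
position: [0.3427, 0.3623, 0.3188]
tool_rot: [-0.234, 3.133, 0.002]
ft_force: [-0.5, 0.1, -0.1]
grip_width: 0.407
grip_force: 0.0
[0.342687   0.362348   0.31877552] (array([-0.436, -1.329,  0.073]), array([0., 0., 0.])) (array([-0.645, -3.193,  0.64 ]), array([-0.997,  0.007, -0.024]))
```

```bash
python3 -m inch '[{"slide":[-0.45,-1,0.02],"angular":[0,0,0],"claw":-0.2},{"slide":[-0.45,-1,0.02],"angular":[0,0,0],"claw":-0.2},{"slide":[-0.45,-1,0.02],"angular":[0,0,0],"claw":-0.2},{"slide":[-0.45,-1,0.02],"angular":[0,0,0],"claw":-0.2},{"slide":[-0.45,-1,0.02],"angular":[0,0,0],"claw":-0.2},{"slide":[-0.45,-1,0.02],"angular":[0,0,0],"claw":-0.2}]'
python3 -m inch '[{"slide":[-0.15,-1,0.02],"angular":[-0.4,0,0],"claw":-0.2},{"slide":[-0.15,-1,0.02],"angular":[-0.4,0,0],"claw":-0.2},{"slide":[-0.15,-1,0.02],"angular":[-0.4,0,0],"claw":-0.2},{"slide":[-0.15,-1,0.02],"angular":[-0.4,0,0],"claw":-0.2},{"slide":[-0.15,-1,0.02],"angular":[-0.4,0,0],"claw":-0.2},{"slide":[-0.15,-1,0.02],"angular":[-0.4,0,0],"claw":-0.2}]'
python3 - <<'E'
from h import *
s,p,R0=cur();Rg,t=tray2tool(99.3,0,[.593,-.233,.012],1)
print(p,rel(p,R0,t-.1*Rg.as_matrix()[:,2],Rg))
E
```

```text
time: 2.8
position: [0.4928, 0.1288, 0.3128]
tool_rot: [0.231, -3.133, 0.003]
ft_force: [0.0, -0.2, -0.7]
grip_width: 0.402
grip_force: 0.0
time: 3.4
position: [0.5663, -0.1157, 0.3062]
tool_rot: [0.22, -3.099, -0.318]
ft_force: [-1.0, 0.5, 0.4]
grip_width: 0.402
grip_force: 0.0
[ 0.56626935 -0.11565934  0.30621191] (array([-0.055, -1.264,  0.344]), array([-0.609,  0.007, -0.038]))
```

```bash
python3 -m inch '[{"slide":[-0.05,-0.94,0.1],"angular":[-0.6,0,-0.03],"claw":-0.2},{"slide":[-0.05,-0.94,0.1],"angular":[-0.6,0,-0.03],"claw":-0.2},{"slide":[-0.05,-0.94,0.1],"angular":[-0.6,0,-0.03],"claw":-0.2},{"slide":[-0.05,-0.94,0.1],"angular":[-0.6,0,-0.03],"claw":-0.2},{"slide":[-0.05,-0.94,0.1],"angular":[-0.6,0,-0.03],"claw":-0.2},{"slide":[-0.05,-0.94,0.1],"angular":[-0.6,0,-0.03],"claw":-0.2},{"slide":[-0.05,-0.94,0.1],"angular":[-0.6,0,-0.03],"claw":-0.2}]'
python3 - <<'E'
from h import *
s,p,R0=cur();Rg,t=tray2tool(99.3,0,[.593,-.233,.012],1)
print(p,rel(p,R0,t-.1*Rg.as_matrix()[:,2],Rg),s["joint_positions"].round(2))
E
```

```text
time: 4.1
position: [0.6124, -0.3289, 0.2324]
tool_rot: [0.249, -2.985, -0.806]
ft_force: [-0.6, 0.5, 0.5]
grip_width: 0.402
grip_force: 0.0
[ 0.61240119 -0.32892779  0.2323717 ] (array([ 0.016, -0.407,  0.109]), array([0.007, 0.002, 0.008])) [ 0.33  0.81  0.68  0.93 -0.76  1.98  2.54]
```

```bash
python3 -m inch '[{"slide":[0.01,-0.2,0.06],"angular":[0,0,0],"claw":-0.2},{"slide":[0.016,-0.405,0.11],"angular":[0.007,0,0.008],"claw":-0.2},{"slide":[0.016,-0.405,0.11],"angular":[0.007,0,0.008],"claw":-0.2},{"slide":[0.016,-0.405,0.11],"angular":[0.007,0,0.008],"claw":-0.2},{"slide":[0.016,-0.405,0.11],"angular":[0.007,0,0.008],"claw":-0.2},{"slide":[0.016,-0.405,0.11],"angular":[0.007,0,0.008],"claw":-0.2}]'
python3 - <<'E'
from h import *
s,p,R0=cur();Rg,t=tray2tool(99.3,0,[.593,-.233,.012],1)
print(p,rel(p,R0,t,Rg),s["joint_positions"].round(2))
im=ctrl.get_image("side");W=pts(im);cv2.imwrite("pics/s1.png",cv2.resize(im["color"][60:220,260:460,::-1],(800,640))[:600])
E
```

```text
time: 4.7
position: [0.6224, -0.4014, 0.1644]
tool_rot: [0.25, -2.994, -0.794]
ft_force: [0.6, -0.4, 0.5]
grip_width: 0.4
grip_force: 0.0
[ 0.62242355 -0.40142012  0.16443998] (array([ 0.01 , -0.015,  0.421]), array([-0.011,  0.011,  0.012])) [ 0.45  0.96  0.66  0.79 -0.8   1.96  2.59]
```

View pics/s1.png

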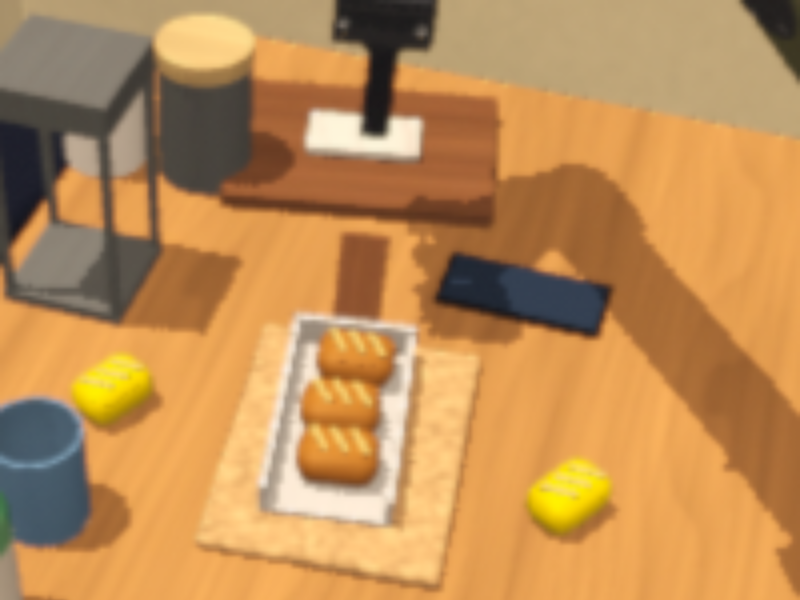

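The crop shows the handle at (360,275) with the fingers aligned above and behind it at (378,130), and the tray and rolls untouched. Next I descend along the handle.

```bash
python3 -m inch '[{"slide":[0.01,-0.01,0.08],"angular":[-0.01,0.01,0.01],"claw":-0.2},{"slide":[0.01,-0.012,0.16],"angular":[-0.01,0.01,0.01],"claw":-0.2},{"slide":[0.01,-0.012,0.24],"angular":[-0.01,0.01,0.01],"claw":-0.2},{"slide":[0.01,-0.012,0.32],"angular":[-0.01,0.01,0.01],"claw":-0.2},{"slide":[0.01,-0.012,0.39],"angular":[-0.01,0.01,0.01],"claw":-0.2},{"slide":[0.01,-0.012,0.42],"angular":[-0.01,0.01,0.01],"claw":-0.2},{"slide":[0.01,-0.012,0.42],"angular":[-0.01,0.01,0.01],"claw":-0.2},{"slide":[0.01,-0.012,0.42],"angular":[-0.01,0.01,0.01],"claw":-0.2}]' 5
python3 - <<'E'
from h import *
s,p,R0=cur();Rg,t=tray2tool(99.3,0,[.593,-.233,.012],1)
print(p,rel(p,R0,t,Rg),s["joint_positions"].round(2))
E
```

```text
time: 5.55
position: [0.6109, -0.3553, 0.0696]
tool_rot: [0.238, -2.984, -0.8]
ft_force: [-0.1, -0.2, 0.5]
grip_width: 0.404
grip_force: 0.0
[ 0.61088783 -0.35528095  0.06958006] (array([-0.008,  0.008, -0.002]), array([ 0.   , -0.001, -0.007])) [ 0.36  0.93  0.62  1.05 -0.75  1.77  2.65]
```

```bash
python3 -m inch '[{"slide":[-0.004,0.004,0],"angular":[0,0,0],"claw":-0.6},{"slide":[-0.004,0.004,0],"angular":[0,0,0],"claw":-0.7},{"slide":[-0.004,0.004,0],"angular":[0,0,0],"claw":-1},{"slide":[-0.004,0.004,0],"angular":[0,0,0],"claw":-1},{"slide":[-0.004,0.004,0],"angular":[0,0,0],"claw":-1},{"slide":[-0.004,0.004,0],"angular":[0,0,0],"claw":-1}]' 5
python3 -m inch '[{"slide":[0,0,0],"angular":[0,0,0],"claw":-1},{"slide":[0,0,0],"angular":[0,0,0],"claw":-1},{"slide":[0,0,0],"angular":[0,0,0],"claw":-1}]' 45
```

```text
time: 6.15
position: [0.6112, -0.3532, 0.0698]
tool_rot: [0.238, -2.981, -0.804]
ft_force: [-1.2, 2.1, 5.3]
grip_width: 0.141
grip_force: 5.0
time: 6.45
position: [0.6111, -0.3527, 0.07]
tool_rot: [0.238, -2.981, -0.806]
ft_force: [-2.8, 2.8, 5.3]
grip_width: 0.135
grip_force: 44.9
```

```bash
python3 - <<'E'
from h import *
s,p,R0=cur();Rt=R.from_euler('z',99.3,degrees=True)
np.savez("grip.npz",p=R0.inv().apply(np.array([.593,-.233,.012])-p),q=(R0.inv()*Rt).as_quat())
print(rel(p,R0,p+[0,0,.13],R0), rel(p,R0,p+[-.078,.331,0],R0))
E
cat >> h.py <<'E'
def goal(org,head,pitch,off=(0,0,0)):
    """TCP pose which puts the held tray origin there"""
    g=np.load("grip.npz");Rt=R.from_euler('z',head,degrees=True)*R.from_euler('y',pitch,degrees=True)
    R1=Rt*R.from_quat(g["q"]).inv();return np.array(org)-R1.apply(g["p"]),R1
def traynow():
    s,p,R0=cur();g=np.load("grip.npz");Rt=R0*R.from_quat(g["q"])
    o=p+R0.apply(g["p"]);return o.round(4),(o+Rt.apply([.1,0,0])).round(4),Rt.as_euler('ZYX',degrees=True).round(2)
E
```

```text
(array([ 0.002,  0.262, -0.449]), array([0., 0., 0.])) (array([0.096, 1.172, 0.684]), array([0., 0., 0.]))
```

```bash
python3 -m inch '[{"slide":[0,0.01,-0.017],"angular":[0,0,0],"claw":-1},{"slide":[0,0.03,-0.051],"angular":[0,0,0],"claw":-1},{"slide":[0,0.06,-0.103],"angular":[0,0,0],"claw":-1},{"slide":[0,0.1,-0.171],"angular":[0,0,0],"claw":-1},{"slide":[0,0.14,-0.24],"angular":[0,0,0],"claw":-1},{"slide":[0,0.18,-0.309],"angular":[0,0,0],"claw":-1},{"slide":[0,0.22,-0.377],"angular":[0,0,0],"claw":-1},{"slide":[0,0.245,-0.42],"angular":[0,0,0],"claw":-1},{"slide":[0,0.262,-0.449],"angular":[0,0,0],"claw":-1},{"slide":[0,0.262,-0.449],"angular":[0,0,0],"claw":-1}]'
python3 - <<'E'
from h import *
print(traynow())
s,p,R0=cur();print(rel(p,R0,*goal([.515,.098,.142],99.3,0)),s["joint_positions"].round(2))
W=pts(ctrl.get_image("side"));P=W.reshape(-1,3);x,y,z=P.T
im=ctrl.get_image("side");cv2.imwrite("pics/s2.png",cv2.resize(im["color"][60:220,260:460,::-1],(750,600)))
E
```

```text
time: 7.45
position: [0.6118, -0.3539, 0.1999]
tool_rot: [0.237, -2.984, -0.8]
ft_force: [0.3, -0.2, -3.6]
grip_width: 0.134
grip_force: 45.1
(array([ 0.594 , -0.2344,  0.1413]), array([ 0.5779, -0.1357,  0.1408]), array([ 9.923e+01,  2.600e-01, -5.000e-02]))
(array([0.1  , 1.18 , 0.681]), array([-0.009,  0.003, -0.001])) [ 0.38  0.85  0.64  0.91 -0.74  1.95  2.55]
```

View pics/s2.png

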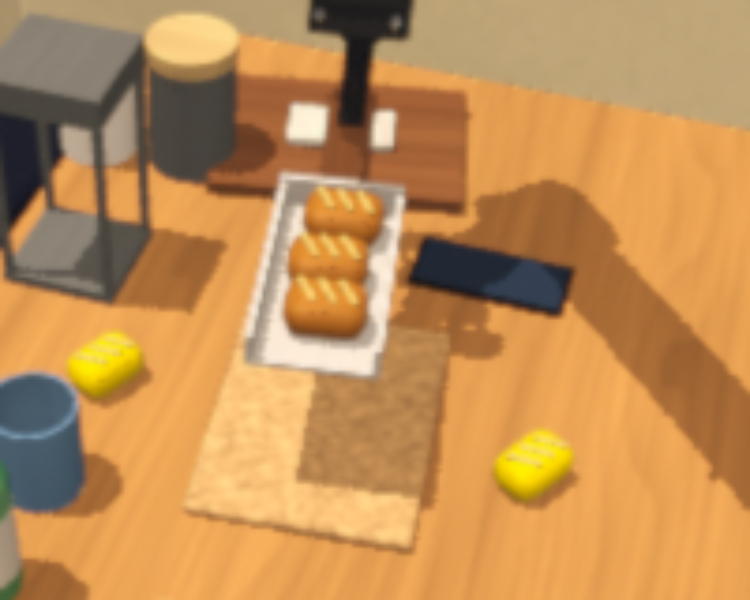

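The tray is up with all three rolls aboard, at crop (325,270), and looks level. Next I carry it gently to the dish.

```bash
python3 -m inch '[{"slide":[0.002,0.024,0.014],"angular":[0,0,0],"claw":-1},{"slide":[0.006,0.071,0.041],"angular":[0,0,0],"claw":-1},{"slide":[0.011,0.13,0.075],"angular":[0,0,0],"claw":-1},{"slide":[0.018,0.207,0.119],"angular":[0,0,0],"claw":-1},{"slide":[0.025,0.289,0.167],"angular":[0,0,0],"claw":-1},{"slide":[0.032,0.378,0.218],"angular":[0,0,0],"claw":-1},{"slide":[0.04,0.466,0.269],"angular":[0,0,0],"claw":-1},{"slide":[0.047,0.555,0.32],"angular":[0,0,0],"claw":-1},{"slide":[0.055,0.643,0.371],"angular":[0,0,0],"claw":-1},{"slide":[0.062,0.732,0.422],"angular":[0,0,0],"claw":-1}]'
python3 -m inch '[{"slide":[0.008,0.089,0.051],"angular":[0,0,0],"claw":-1},{"slide":[0.015,0.177,0.102],"angular":[0,0,0],"claw":-1},{"slide":[0.022,0.26,0.15],"angular":[0,0,0],"claw":-1},{"slide":[0.028,0.33,0.19],"angular":[0,0,0],"claw":-1},{"slide":[0.033,0.389,0.224],"angular":[0,0,0],"claw":-1},{"slide":[0.036,0.425,0.245],"angular":[0,0,0],"claw":-1},{"slide":[0.038,0.448,0.258],"angular":[0,0,0],"claw":-1},{"slide":[0.038,0.448,0.258],"angular":[0,0,0],"claw":-1},{"slide":[0.038,0.448,0.258],"angular":[0,0,0],"claw":-1}]'
python3 - <<'E'
from h import *
print(traynow())
s,p,R0=cur();print(rel(p,R0,*goal([.515,.098,.10],99.3,0)),s["joint_positions"].round(2),s["ft_force"])
for c in("top","side"):
    im=ctrl.get_image(c);W=pts(im);P=W.reshape(-1,3);x,y,z=P.T
    C=im["color"].reshape(-1,3).astype(int);sat=C.max(1)-C.min(1)
    g=(abs(x-.515)<.09)&(abs(y-.1)<.15)&(z>.12)&(z<.2)&(sat<45)&(C.min(1)>70)
    t=P[g]; f=t[t[:,2]<.158]  # floor pts
    rep(c,t);print(cv2.minAreaRect((t[:,:2]*1000).astype(np.float32)))
    lip=t[t[:,1]>.15];rep("lip",lip)
    A=np.c_[f[:,:2],np.ones(len(f))];print("plane",np.linalg.lstsq(A,f[:,2],rcond=None)[0])
    k=(np.hypot(x-.487,y-.285)<.135)&(z>.088)&(z<.1)&(y>.22);sx,rad=circ(P[k]);print("pot",sx,rad,k.sum())
    for q in("roll1",):
      for r in ctrl.outline_of(q,c):
        pp=P[r["mask"].ravel()];pp=pp[pp[:,2]>.17]
        if len(pp)>20: rep("roll",pp)
    cv2.imwrite(f"pics/{c}3.png",im["color"][:,:,::-1])
E
```

```text
time: 8.55
position: [0.5617, -0.1454, 0.1982]
tool_rot: [0.237, -2.98, -0.802]
ft_force: [0.5, 0.3, -3.6]
grip_width: 0.135
grip_force: 45.1
time: 9.45
position: [0.5331, -0.0223, 0.1993]
tool_rot: [0.235, -2.983, -0.8]
ft_force: [-0.5, -0.7, -4.8]
grip_width: 0.132
grip_force: 45.1
(array([0.5153, 0.0972, 0.1408]), array([0.4994, 0.1959, 0.1404]), array([9.916e+01, 2.300e-01, 3.000e-02]))
(array([-0.001, -0.081,  0.144]), array([-0.008,  0.002, -0.005])) [-0.21  0.29  0.63  1.68 -0.6   1.56  2.26] [-0.48498592 -0.7462198  -4.76451832]
top 1625 [0.5165 0.1032 0.1544] [ 0.45  -0.007  0.14 ] [0.581 0.202 0.179]
((515.69189453125, 97.8839340209961), (104.1527099609375, 197.76397705078125), 8.922998428344727)
lip 449 [0.5089 0.1781 0.1518] [0.45  0.15  0.141] [0.558 0.202 0.178]
plane [ 0.00319605 -0.00155071  0.14559655]
pot [0.48546133 0.28229923] 0.11047041883593232 452
roll 351 [0.5026 0.1468 0.1801] [0.472 0.124 0.17 ] [0.536 0.171 0.188]
roll 320 [0.5146 0.0953 0.1808] [0.484 0.074 0.17 ] [0.545 0.119 0.187]
roll 341 [0.5198 0.0347 0.1806] [0.488 0.012 0.171] [0.553 0.058 0.188]
side 1609 [0.5155 0.1129 0.1529] [ 0.45  -0.006  0.14 ] [0.58  0.205 0.177]
((515.4633178710938, 97.24848937988281), (102.13005828857422, 202.19558715820312), 8.956487655639648)
lip 684 [0.5058 0.1778 0.1488] [0.45 0.15 0.14] [0.558 0.205 0.172]
plane [ 0.0080909  -0.00766113  0.14284869]
pot [0.48464997 0.28444016] 0.11057101655146812 801
roll 430 [0.502  0.153  0.1788] [0.471 0.126 0.17 ] [0.535 0.174 0.186]
roll 364 [0.5156 0.1018 0.1793] [0.486 0.075 0.17 ] [0.548 0.121 0.187]
roll 348 [0.5186 0.0412 0.1789] [0.488 0.013 0.17 ] [0.552 0.06  0.185]
```

View pics/side3.png

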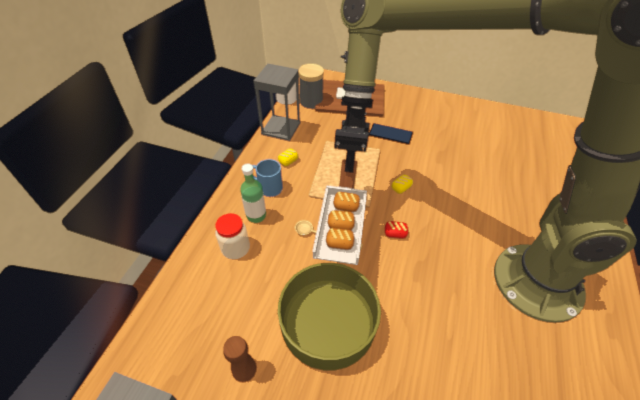

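The tray is level at z≈0.141, with its lip just over the near rim of the dish at (335,262) and the rolls at (346,202), (341,219) and (340,239). Now I lower it.

```bash
python3 -m inch '[{"slide":[0,-0.005,0.009],"angular":[0,0,0],"claw":-1},{"slide":[0,-0.015,0.027],"angular":[0,0,0],"claw":-1},{"slide":[0,-0.03,0.053],"angular":[0,0,0],"claw":-1},{"slide":[0,-0.045,0.08],"angular":[0,0,0],"claw":-1},{"slide":[0,-0.06,0.106],"angular":[0,0,0],"claw":-1},{"slide":[0,-0.07,0.124],"angular":[0,0,0],"claw":-1},{"slide":[0,-0.077,0.137],"angular":[0,0,0],"claw":-1},{"slide":[0,-0.08,0.144],"angular":[0,0,0],"claw":-1},{"slide":[0,-0.08,0.144],"angular":[0,0,0],"claw":-1}]'
python3 -m inch '[{"slide":[0,-0.002,0.0035],"angular":[0,0,0],"claw":-1},{"slide":[0,-0.004,0.007],"angular":[0,0,0],"claw":-1},{"slide":[0,-0.004,0.007],"angular":[0,0,0],"claw":-1}]'
python3 -c "from h import *;print(traynow(),ctrl.get_state()['ft_force'],ctrl.get_state()['torque'])"
```

```text
time: 10.55
position: [0.5326, -0.0205, 0.1581]
tool_rot: [0.236, -2.982, -0.801]
ft_force: [-0.5, 0.4, -3.4]
grip_width: 0.141
grip_force: 45.1
time: 10.85
position: [0.5327, -0.0206, 0.1563]
tool_rot: [0.236, -2.982, -0.801]
ft_force: [0.3, 0.1, -4.2]
grip_width: 0.135
grip_force: 45.1
(array([0.5148, 0.0989, 0.0979]), array([0.4988, 0.1976, 0.0976]), array([9.922e+01, 1.800e-01, 2.000e-02])) [ 0.26746494  0.07429713 -4.19946927] [-1.33460786 -0.18548668 -0.00879006]
```

```bash
python3 -m inch '[{"slide":[0,-0.001,0.0018],"angular":[0,0,0],"claw":-1},{"slide":[0,-0.002,0.0035],"angular":[0,0,0],"claw":-1},{"slide":[0,-0.002,0.0035],"angular":[0,0,0],"claw":-1}]'
python3 -c "from h import *;s=ctrl.get_state();print(traynow(),s['ft_force'],s['torque'])"
python3 -m inch '[{"slide":[0,-0.001,0.0018],"angular":[0,0,0],"claw":-1},{"slide":[0,-0.002,0.0035],"angular":[0,0,0],"claw":-1},{"slide":[0,-0.002,0.0035],"angular":[0,0,0],"claw":-1}]'
python3 -c "from h import *;s=ctrl.get_state();print(traynow(),s['ft_force'],s['torque'])"
```

```text
time: 11.15
position: [0.5326, -0.0206, 0.1552]
tool_rot: [0.236, -2.982, -0.801]
ft_force: [0.2, -0.6, -4.0]
grip_width: 0.131
grip_force: 45.1
(array([0.5147, 0.0989, 0.0968]), array([0.4987, 0.1977, 0.0964]), array([9.922e+01, 1.800e-01, 3.000e-02])) [ 0.2344603  -0.58987772 -4.02739889] [-1.32507594 -0.1682955  -0.03296881]
time: 11.45
position: [0.5326, -0.0206, 0.1541]
tool_rot: [0.236, -2.982, -0.801]
ft_force: [0.5, -0.4, -4.5]
grip_width: 0.134
grip_force: 45.1
(array([0.5147, 0.099 , 0.0957]), array([0.4987, 0.1977, 0.0954]), array([9.923e+01, 1.700e-01, 3.000e-02])) [ 0.49140709 -0.36347876 -4.45191882] [-1.36925676 -0.22953458 -0.02586502]
```

```bash
python3 -m inch '[{"slide":[0,-0.001,0.0018],"angular":[0,0,0],"claw":-1},{"slide":[0,-0.002,0.0035],"angular":[0,0,0],"claw":-1},{"slide":[0,-0.002,0.0035],"angular":[0,0,0],"claw":-1}]'
python3 -c "from h import *;s=ctrl.get_state();print(traynow(),s['ft_force'],s['torque'])"
python3 -m inch '[{"slide":[0,-0.001,0.0018],"angular":[0,0,0],"claw":-1},{"slide":[0,-0.002,0.0035],"angular":[0,0,0],"claw":-1},{"slide":[0,-0.002,0.0035],"angular":[0,0,0],"claw":-1}]'
python3 -c "from h import *;s=ctrl.get_state();print(traynow(),s['ft_force'],s['torque'])"
```

```text
time: 11.75
position: [0.5327, -0.0206, 0.1533]
tool_rot: [0.236, -2.982, -0.802]
ft_force: [0.4, -0.7, -3.8]
grip_width: 0.134
grip_force: 45.0
(array([0.5148, 0.099 , 0.0949]), array([0.4988, 0.1977, 0.0947]), array([9.922e+01, 1.600e-01, 2.000e-02])) [ 0.38344894 -0.69506663 -3.78022013] [-1.18079332 -0.23682926 -0.01001841]
time: 12.05
position: [0.5327, -0.0207, 0.1525]
tool_rot: [0.236, -2.982, -0.802]
ft_force: [-0.0, -1.0, -1.3]
grip_width: 0.135
grip_force: 45.0
(array([0.5149, 0.0988, 0.0941]), array([0.4989, 0.1975, 0.0938]), array([9.92e+01, 1.70e-01, 1.00e-02])) [-0.03561171 -1.01815224 -1.31675213] [-0.91894916 -0.08916642 -0.00412085]
```

The lip now rests on the rim at about 2.5 N with the rolls aboard. Next I compute the tipping arc about the rim.

```bash
cat >> h.py <<'E'
def arc(p1list,head=99.2,xp=.091,zl=0.0,P=None):
    s,p,R0=cur();g=np.load("grip.npz")
    Rt=R0*R.from_quat(g["q"]);o=p+R0.apply(g["p"])
    if P is None: P=o+Rt.apply([xp,0,0])
    p0,_R=goal(o,head,Rt.as_euler('ZYX',degrees=True)[1])
    for i,th in enumerate(p1list):
        r=R.from_euler('z',head,degrees=True)*R.from_euler('y',th,degrees=True)
        P2=P+[0,0,zl*(i+1)/len(p1list)]
        print(th,*rel(p,R0,*goal(P2-r.apply([xp,0,0]),head,th)))
    print("pivot",P)
E
python3 -m inch '[{"slide":[0,0,0],"angular":[0,0,0],"claw":-1},{"slide":[0,0,0],"angular":[0,0,0],"claw":-1},{"slide":[0,0,0],"angular":[0,0,0],"claw":-1}]'
python3 -c "
from h import *
arc([2,5,8,11,14,17,20,23,26,28],zl=.001)"
```

```text
time: 12.35
position: [0.5328, -0.0207, 0.1524]
tool_rot: [0.236, -2.982, -0.801]
ft_force: [-0.7, -1.6, -1.0]
grip_width: 0.131
grip_force: 45.0
2 [ 0.    0.02 -0.02] [ 0.061 -0.001  0.   ]
5 [ 0.     0.055 -0.05 ] [ 0.161 -0.001  0.   ]
8 [ 0.001  0.092 -0.079] [ 0.261 -0.001  0.001]
11 [ 0.001  0.13  -0.106] [ 0.361 -0.002  0.001]
14 [ 0.001  0.169 -0.131] [ 0.461 -0.002  0.001]
17 [ 0.001  0.209 -0.153] [ 0.561 -0.002  0.001]
20 [ 0.001  0.251 -0.174] [ 0.661 -0.002  0.001]
23 [ 0.001  0.293 -0.192] [ 0.761 -0.003  0.002]
26 [ 0.002  0.337 -0.208] [ 0.861 -0.003  0.002]
28 [ 0.002  0.366 -0.218] [ 0.927 -0.003  0.002]
pivot [0.50032365 0.18866611 0.09366325]
```

```bash
python3 -m inch '[{"slide":[0,0.02,-0.02],"angular":[0.061,0,0],"claw":-1},{"slide":[0,0.055,-0.05],"angular":[0.161,0,0],"claw":-1},{"slide":[0,0.092,-0.079],"angular":[0.261,0,0],"claw":-1},{"slide":[0,0.13,-0.106],"angular":[0.361,0,0],"claw":-1},{"slide":[0,0.169,-0.131],"angular":[0.461,0,0],"claw":-1}]'
python3 -c "
from h import *
s=ctrl.get_state();print(traynow(),s['ft_force'],s['torque'],s['joint_positions'].round(2))
arc([17,20,23,26,28,30,32,34,36,38],zl=.000,P=np.array([.5003,.1887,.0945]))"
```

```text
time: 12.85
position: [0.5294, -0.0003, 0.2021]
tool_rot: [0.244, -3.075, -0.437]
ft_force: [-0.7, 0.5, -2.7]
grip_width: 0.136
grip_force: 45.0
(array([0.5141, 0.1019, 0.1163]), array([0.4985, 0.1976, 0.092 ]), array([9.927e+01, 1.409e+01, 7.000e-02])) [-0.65816723  0.54003714 -2.72845655] [-0.58011188 -0.09082022 -0.06745284] [-0.41  0.15  0.61  1.74 -0.35  1.4   2.01]
17 [ 0.     0.032 -0.032] [ 0.097 -0.003  0.001]
20 [ 0.     0.067 -0.062] [ 0.197 -0.003  0.001]
23 [ 0.     0.104 -0.089] [ 0.297 -0.003  0.002]
26 [ 0.001  0.142 -0.115] [ 0.397 -0.004  0.002]
28 [ 0.001  0.168 -0.131] [ 0.464 -0.004  0.002]
30 [ 0.001  0.195 -0.146] [ 0.53  -0.004  0.002]
32 [ 0.001  0.222 -0.16 ] [ 0.597 -0.004  0.002]
34 [ 0.001  0.25  -0.174] [ 0.664 -0.005  0.003]
36 [ 0.001  0.278 -0.186] [ 0.73  -0.005  0.003]
38 [ 0.001  0.306 -0.197] [ 0.797 -0.005  0.003]
pivot [0.5003 0.1887 0.0945]
```

```bash
python3 -m inch '[{"slide":[0,0.032,-0.032],"angular":[0.097,0,0],"claw":-1},{"slide":[0,0.067,-0.062],"angular":[0.197,0,0],"claw":-1},{"slide":[0,0.104,-0.089],"angular":[0.297,0,0],"claw":-1},{"slide":[0,0.142,-0.115],"angular":[0.397,0,0],"claw":-1},{"slide":[0,0.168,-0.131],"angular":[0.464,0,0],"claw":-1},{"slide":[0,0.168,-0.131],"angular":[0.464,0,0],"claw":-1},{"slide":[0,0.168,-0.131],"angular":[0.464,0,0],"claw":-1},{"slide":[0,0.168,-0.131],"angular":[0.464,0,0],"claw":-1},{"slide":[0,0.168,-0.131],"angular":[0.464,0,0],"claw":-1}]'
python3 - <<'E'
from h import *
s=ctrl.get_state();print(traynow(),s['ft_force'],s['torque'],s['joint_positions'].round(2))
im=ctrl.get_image("side");cv2.imwrite("pics/s4.png",cv2.resize(im["color"][170:380,230:480,::-1],(714,600)))
arc([30,32,34,36,38,40,42,44,46,48],P=np.array([.5003,.1887,.0945]))
E
```

```text
time: 13.75
position: [0.5245, 0.0294, 0.2444]
tool_rot: [0.246, -3.123, -0.065]
ft_force: [-0.6, 1.1, -2.4]
grip_width: 0.136
grip_force: 45.0
(array([0.5129, 0.1084, 0.1365]), array([0.4986, 0.1956, 0.0897]), array([99.28, 27.87,  0.19])) [-0.64638154  1.07016844 -2.41197235] [ 0.1135838   0.12302172 -0.0329097 ] [-0.58  0.04  0.52  1.72 -0.06  1.4   1.68]
30 [ 0.     0.027 -0.024] [ 0.07  -0.006  0.   ]
32 [ 0.     0.05  -0.044] [ 0.137 -0.006  0.   ]
34 [ 0.     0.074 -0.064] [ 0.204 -0.006  0.   ]
36 [ 0.001  0.098 -0.082] [ 0.27  -0.006  0.001]
38 [ 0.001  0.123 -0.1  ] [ 0.337 -0.006  0.001]
40 [ 0.001  0.149 -0.117] [ 0.404 -0.007  0.001]
42 [ 0.001  0.175 -0.133] [ 0.47  -0.007  0.001]
44 [ 0.001  0.202 -0.148] [ 0.537 -0.007  0.002]
46 [ 0.001  0.229 -0.162] [ 0.604 -0.007  0.002]
48 [ 0.002  0.257 -0.175] [ 0.67  -0.007  0.002]
pivot [0.5003 0.1887 0.0945]
```

View pics/s4.png

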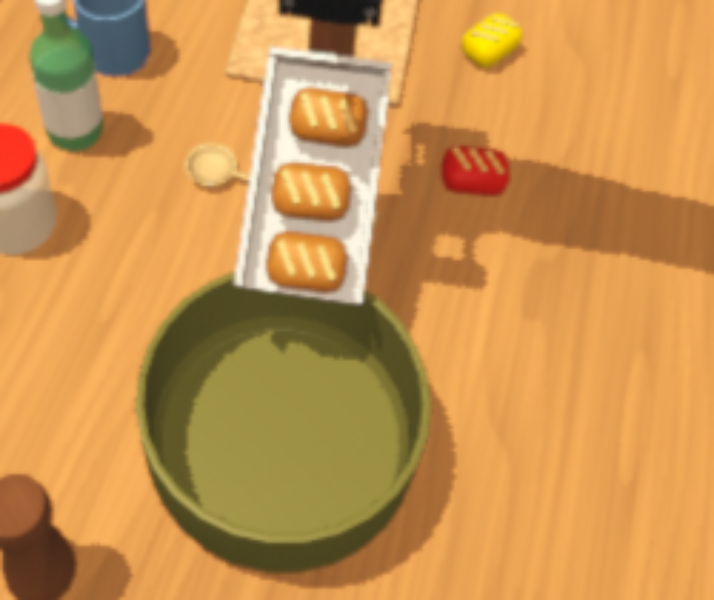

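The rolls still hold at 28°, and the lip is over the inside of the near rim at (305,295). I tip further.

```bash
python3 -m inch '[{"slide":[0,0.05,-0.044],"angular":[0.137,0,0],"claw":-1},{"slide":[0,0.098,-0.082],"angular":[0.27,0,0],"claw":-1},{"slide":[0,0.123,-0.1],"angular":[0.337,0,0],"claw":-1},{"slide":[0,0.149,-0.117],"angular":[0.404,0,0],"claw":-1},{"slide":[0,0.149,-0.117],"angular":[0.404,0,0],"claw":-1},{"slide":[0,0.149,-0.117],"angular":[0.404,0,0],"claw":-1},{"slide":[0,0.149,-0.117],"angular":[0.404,0,0],"claw":-1},{"slide":[0,0.149,-0.117],"angular":[0.404,0,0],"claw":-1}]'
python3 - <<'E'
from h import *
s=ctrl.get_state();print(traynow(),s['ft_force'],s['torque'],s['joint_positions'].round(2))
W=pts(ctrl.get_image("side"))
for r in ctrl.outline_of("roll1","side"):
    p=W[r["mask"]];print(round(r["confidence"],2),np.nanmedian(p,0).round(3))
arc([42,44,46,48,50,52],P=np.array([.5003,.1887,.0945]))
E
```

```text
time: 14.6
position: [0.5193, 0.0644, 0.2756]
tool_rot: [-0.245, 3.111, -0.266]
ft_force: [-0.6, 0.2, -2.6]
grip_width: 0.132
grip_force: 45.0
(array([0.5117, 0.1193, 0.1533]), array([0.4993, 0.1948, 0.089 ]), array([99.3 , 40.02,  0.19])) [-0.61854767  0.2492252  -2.598825  ] [0.21466989 0.12649059 0.04781855] [-0.7   0.03  0.42  1.68  0.16  1.47  1.42]
0.91 [ 0.383 -0.022  0.032]
0.85 [ 0.401 -0.202  0.031]
0.84 [0.484 0.273 0.087]
0.81 [0.476 0.295 0.04 ]
0.77 [0.48  0.231 0.109]
0.75 [ 0.484 -0.457  0.007]
0.66 [0.511 0.127 0.157]
0.62 [ 0.777 -0.201  0.03 ]
42 [ 0.002  0.024 -0.02 ] [ 0.065 -0.004  0.002]
44 [ 0.002  0.047 -0.04 ] [ 0.132 -0.005  0.002]
46 [ 0.002  0.07  -0.059] [ 0.199 -0.005  0.002]
48 [ 0.002  0.095 -0.078] [ 0.265 -0.005  0.002]
50 [ 0.003  0.12  -0.096] [ 0.332 -0.005  0.002]
52 [ 0.003  0.145 -0.113] [ 0.399 -0.005  0.003]
pivot [0.5003 0.1887 0.0945]
```

```bash
python3 -m inch '[{"slide":[0,0,0],"angular":[0,0,0],"claw":-1},{"slide":[0,0,0],"angular":[0,0,0],"claw":-1},{"slide":[0,0,0],"angular":[0,0,0],"claw":-1},{"slide":[0,0,0],"angular":[0,0,0],"claw":-1}]'
python3 - <<'E'
from h import *
s=ctrl.get_state();print(s['ft_force'],s['torque'])
im=ctrl.get_image("side");cv2.imwrite("pics/s5.png",cv2.resize(im["color"][170:380,230:480,::-1],(714,600)))
E
```

```text
time: 15.1
position: [0.5193, 0.0657, 0.2756]
tool_rot: [-0.248, 3.11, -0.267]
ft_force: [0.5, -0.5, -3.3]
grip_width: 0.133
grip_force: 45.0
[ 0.45012558 -0.46095948 -3.26054359] [0.15448327 0.07463592 0.02144265]
```

View pics/s5.png

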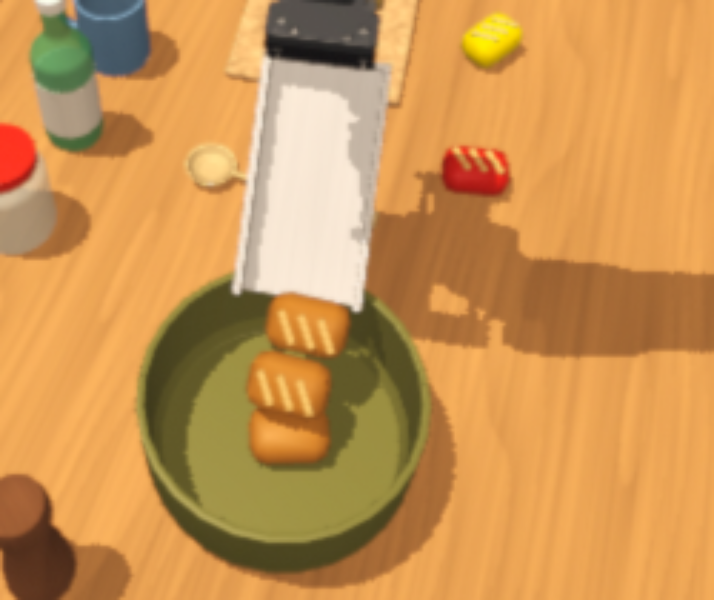

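All three rolls are in the dish at crop (308,325), (290,385) and (288,437), and the tray is empty. I lift it clear and level it.

```bash
python3 - <<'E'
from h import *
s,p,R0=cur();print(rel(p,R0,p+[0,0,.06],R0))
W=pts(ctrl.get_image("side"))
for r in ctrl.outline_of("roll1","side"):
    q=W[r["mask"]];print(round(r["confidence"],2),np.nanmedian(q,0).round(3),np.nanmin(q,0).round(3),np.nanmax(q,0).round(3)) if np.nanmedian(q[:,1])>.1 else 0
E
```

```text
(array([ 0.001, -0.041, -0.237]), array([0., 0., 0.]))
0.85 [0.477 0.295 0.04 ] [0.443 0.253 0.005] [0.514 0.314 0.072]
0.7 [0.482 0.23  0.108] [0.45  0.202 0.081] [0.516 0.247 0.12 ]
0.7 [0.484 0.273 0.086] [0.451 0.205 0.004] [0.533 0.291 0.097]
```

The third roll sits at z≈0.108, so it is leaning on the lip and its neighbour. I'll pull the tray back quickly up its own slope so that the roll drops inside the dish.

```bash
python3 - <<'E'
from h import *
s,p,R0=cur();g=np.load("grip.npz");Rt=R0*R.from_quat(g["q"]);print(rel(p,R0,p+Rt.apply([-.1,0,.002]),R0),traynow())
E
```

```text
(array([-0.001, -0.341, -0.209]), array([0., 0., 0.])) (array([0.5115, 0.1205, 0.1533]), array([0.499, 0.196, 0.089]), array([99.43, 40.05,  0.18]))
```

```bash
python3 -m inch '[{"slide":[0,-0.17,-0.105],"angular":[0,0,0],"claw":-1},{"slide":[0,-0.34,-0.21],"angular":[0,0,0],"claw":-1},{"slide":[0,-0.34,-0.21],"angular":[0,0,0],"claw":-1},{"slide":[0,-0.34,-0.21],"angular":[0,0,0],"claw":-1},{"slide":[0,-0.34,-0.21],"angular":[0,0,0],"claw":-1}]'
python3 - <<'E'
from h import *
print(traynow())
im=ctrl.get_image("side");W=pts(im);cv2.imwrite("pics/s6.png",cv2.resize(im["color"][170:380,230:480,::-1],(714,600)))
for r in ctrl.outline_of("roll1","side"):
    q=W[r["mask"]];print(round(r["confidence"],2),np.nanmedian(q,0).round(3),np.nanmin(q,0).round(3),np.nanmax(q,0).round(3)) if np.nanmedian(q[:,1])>.1 else 0
P=W.reshape(-1,3);x,y,z=P.T
k=(np.hypot(x-.487,y-.285)<.135)&(z>.088)&(z<.1)&(y>.22);print("pot",circ(P[k]))
s,p,R0=cur();print(rel(p,R0,*goal([.53,.0,.20],99.3,10)));print(rel(p,R0,*goal([.53,.0,.20],99.3,20)))
E
```

```text
time: 15.75
position: [0.531, -0.0069, 0.341]
tool_rot: [-0.251, 3.111, -0.265]
ft_force: [0.2, 0.6, -2.4]
grip_width: 0.138
grip_force: 45.0
(array([0.523 , 0.048 , 0.2188]), array([0.5102, 0.1235, 0.1545]), array([99.57, 39.99,  0.26]))
0.65 [0.473 0.213 0.042] [0.446 0.195 0.006] [0.512 0.25  0.071]
0.65 [0.487 0.262 0.074] [0.455 0.215 0.005] [0.53  0.279 0.086]
0.56 [0.476 0.293 0.041] [0.443 0.262 0.006] [0.515 0.315 0.047]
pot (array([0.48463045, 0.28449984]), np.float64(0.11051104021201723))
(array([ 0.003, -0.361,  0.316]), array([-1.001, -0.006,  0.002]))
(array([ 0.004, -0.313,  0.236]), array([-0.668, -0.006,  0.004]))
```

View pics/s6.png

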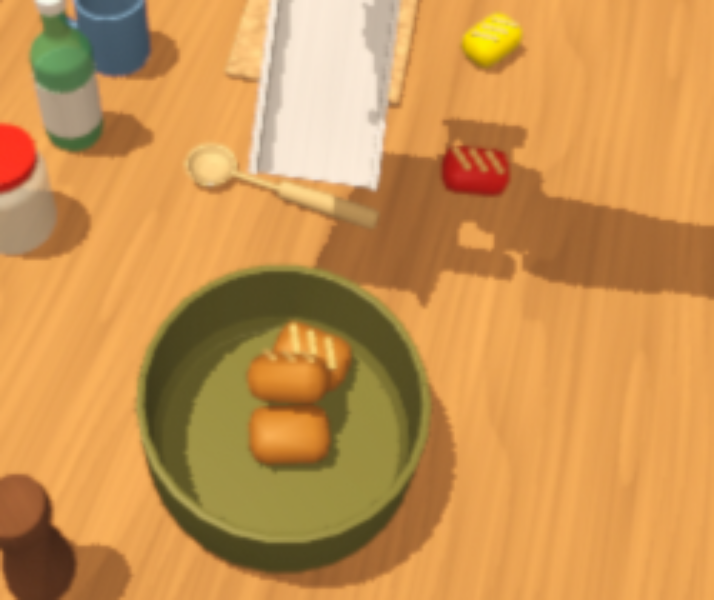

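All three rolls lie inside the dish at (312,355), (288,378) and (290,436), and the dish hasn't moved. Now I level the tray and return it.

```bash
python3 -m inch '[{"slide":[0,-0.06,0.04],"angular":[-0.15,0,0],"claw":-1},{"slide":[0,-0.12,0.09],"angular":[-0.3,0,0],"claw":-1},{"slide":[0,-0.2,0.15],"angular":[-0.5,0,0],"claw":-1},{"slide":[0,-0.28,0.22],"angular":[-0.7,0,0],"claw":-1},{"slide":[0,-0.34,0.29],"angular":[-0.9,0,0],"claw":-1},{"slide":[0.003,-0.36,0.316],"angular":[-1,0,0],"claw":-1},{"slide":[0.003,-0.36,0.316],"angular":[-1,0,0],"claw":-1},{"slide":[0.003,-0.36,0.316],"angular":[-1,0,0],"claw":-1}]'
python3 - <<'E'
from h import *
print(traynow());s,p,R0=cur();print(s["joint_positions"].round(2))
print(rel(p,R0,*goal([.565,-.11,.16],99.3,0)));print(rel(p,R0,*goal([.593,-.233,.07],99.3,0)))
E
```

```text
time: 16.65
position: [0.5467, -0.1082, 0.2785]
tool_rot: [0.243, -3.051, -0.543]
ft_force: [-0.8, 0.6, -2.1]
grip_width: 0.139
grip_force: 45.0
(array([ 5.304e-01, -5.000e-04,  2.002e-01]), array([0.5144, 0.0967, 0.1827]), array([99.33, 10.08,  0.14]))
[-0.23  0.27  0.72  1.49 -0.46  1.66  2.23]
(array([-0.067, -0.555,  0.053]), array([-0.336, -0.003, -0.002]))
(array([-0.101, -1.152,  0.217]), array([-0.336, -0.003, -0.002]))
```

```bash
python3 -m inch '[{"slide":[-0.01,-0.08,0.01],"angular":[-0.05,0,0],"claw":-1},{"slide":[-0.02,-0.18,0.02],"angular":[-0.1,0,0],"claw":-1},{"slide":[-0.035,-0.3,0.03],"angular":[-0.2,0,0],"claw":-1},{"slide":[-0.05,-0.42,0.04],"angular":[-0.3,0,0],"claw":-1},{"slide":[-0.06,-0.5,0.05],"angular":[-0.336,0,0],"claw":-1},{"slide":[-0.067,-0.555,0.053],"angular":[-0.336,0,0],"claw":-1},{"slide":[-0.067,-0.555,0.053],"angular":[-0.336,0,0],"claw":-1},{"slide":[-0.067,-0.555,0.053],"angular":[-0.336,0,0],"claw":-1}]'
python3 - <<'E'
from h import *
print(traynow());s,p,R0=cur();print(s["joint_positions"].round(2))
print(rel(p,R0,*goal([.593,-.233,.05],99.3,0)))
E
```

```text
time: 17.45
position: [0.5838, -0.2284, 0.2201]
tool_rot: [0.242, -2.981, -0.807]
ft_force: [-0.5, 0.4, -1.0]
grip_width: 0.132
grip_force: 45.0
(array([ 0.5655, -0.1087,  0.1621]), array([ 0.5492, -0.0101,  0.1621]), array([ 9.941e+01, -3.000e-02, -8.000e-02]))
[ 0.12  0.62  0.7   1.25 -0.7   1.84  2.51]
(array([-0.028, -0.665,  0.13 ]), array([0.001, 0.   , 0.004]))
```

```bash
python3 -m inch '[{"slide":[-0.004,-0.08,0.015],"angular":[0,0,0],"claw":-1},{"slide":[-0.008,-0.18,0.035],"angular":[0,0,0],"claw":-1},{"slide":[-0.012,-0.3,0.058],"angular":[0,0,0],"claw":-1},{"slide":[-0.018,-0.42,0.082],"angular":[0,0,0],"claw":-1},{"slide":[-0.022,-0.53,0.104],"angular":[0,0,0],"claw":-1},{"slide":[-0.026,-0.62,0.121],"angular":[0,0,0],"claw":-1},{"slide":[-0.028,-0.665,0.13],"angular":[0,0,0.004],"claw":-1},{"slide":[-0.028,-0.665,0.13],"angular":[0,0,0.004],"claw":-1},{"slide":[-0.028,-0.665,0.13],"angular":[0,0,0.004],"claw":-1}]'
python3 - <<'E'
from h import *
print(traynow());s,p,R0=cur();print(s["joint_positions"].round(2))
print(rel(p,R0,*goal([.593,-.233,.015],99.3,0)))
for c in("top","side"):
    im=ctrl.get_image(c);W=pts(im);P=W.reshape(-1,3);x,y,z=P.T
    C=im["color"].reshape(-1,3).astype(int);sat=C.max(1)-C.min(1)
    g=(abs(x-.593)<.09)&(abs(y+.233)<.15)&(z>.035)&(z<.1)&(sat<45)&(C.min(1)>70)
    f=P[g&(z<.068)];A=np.c_[f[:,:2],np.ones(len(f))];print(len(f),"plane",np.linalg.lstsq(A,f[:,2],rcond=None)[0],f[:,2].mean(),cv2.minAreaRect((P[g][:,:2]*1000).astype(np.float32)))
E
```

```text
time: 18.35
position: [0.6104, -0.3536, 0.1085]
tool_rot: [0.237, -2.981, -0.807]
ft_force: [0.6, 0.3, -2.1]
grip_width: 0.13
grip_force: 45.0
(array([ 0.5925, -0.2338,  0.0505]), array([ 0.5764, -0.1351,  0.0505]), array([ 9.923e+01, -3.000e-02, -1.000e-02]))
[ 0.35  0.9   0.65  1.02 -0.76  1.83  2.63]
(array([-0.004, -0.069,  0.124]), array([ 0.001,  0.001, -0.002]))
1877 plane [0.00032441 0.00305013 0.05776176] 0.0572491728995536 ((593.0543823242188, -234.43495178222656), (103.85411834716797, 202.76510620117188), 9.11188793182373)
1335 plane [ 0.00541026 -0.00272801  0.0528235 ] 0.056655103156115716 ((591.9688110351562, -232.44747924804688), (101.75111389160156, 204.04849243164062), 9.246318817138672)
```

```bash
python3 -m inch '[{"slide":[0,-0.01,0.018],"angular":[0,0,0],"claw":-1},{"slide":[0,-0.025,0.045],"angular":[0,0,0],"claw":-1},{"slide":[0,-0.042,0.075],"angular":[0,0,0],"claw":-1},{"slide":[0,-0.057,0.102],"angular":[0,0,0],"claw":-1},{"slide":[0,-0.065,0.117],"angular":[0,0,0],"claw":-1},{"slide":[0,-0.069,0.124],"angular":[0,0,0],"claw":-1},{"slide":[0,-0.069,0.124],"angular":[0,0,0],"claw":-1}]'
python3 -m inch '[{"slide":[0,-0.002,0.0035],"angular":[0,0,0],"claw":-1},{"slide":[0,-0.004,0.007],"angular":[0,0,0],"claw":-1},{"slide":[0,-0.004,0.007],"angular":[0,0,0],"claw":-1}]'
python3 -c "from h import *;s=ctrl.get_state();print(traynow(),s['ft_force'],s['torque'])"
```

```text
time: 19.15
position: [0.609, -0.3544, 0.0711]
tool_rot: [0.232, -2.98, -0.807]
ft_force: [-0.2, -0.3, -2.2]
grip_width: 0.134
grip_force: 45.0
time: 19.45
position: [0.6093, -0.3547, 0.0704]
tool_rot: [0.233, -2.981, -0.806]
ft_force: [-0.7, -0.2, 1.1]
grip_width: 0.139
grip_force: 45.0
(array([ 0.5916, -0.2349,  0.0123]), array([ 0.5757, -0.1362,  0.0123]), array([9.912e+01, 0.000e+00, 4.000e-02])) [-0.73926819 -0.18744643  1.10821287] [-0.6814922  -0.00571419  0.14022418]
```

```bash
python3 -m inch '[{"slide":[0,-0.001,0.0018],"angular":[0,0,0],"claw":-1},{"slide":[0,-0.002,0.0035],"angular":[0,0,0],"claw":-1},{"slide":[0,-0.002,0.0035],"angular":[0,0,0],"claw":-1}]'
python3 -c "from h import *;s=ctrl.get_state();print(traynow(),s['ft_force'],s['torque'])"
```

```text
time: 19.75
position: [0.6093, -0.3547, 0.0703]
tool_rot: [0.234, -2.982, -0.806]
ft_force: [-1.2, -1.7, 5.6]
grip_width: 0.136
grip_force: 45.0
(array([ 0.5916, -0.235 ,  0.0122]), array([ 0.5758, -0.1363,  0.0122]), array([9.912e+01, 1.000e-02, 0.000e+00])) [-1.21516316 -1.74545702  5.55342504] [-0.22353471  0.0843864   0.1567564 ]
```

```bash
python3 -m inch '[{"slide":[0,0,0],"angular":[0,0,0],"claw":-1},{"slide":[0,0,0],"angular":[0,0,0],"claw":-1},{"slide":[0,0,0],"angular":[0,0,0],"claw":-0.5},{"slide":[0,0,0],"angular":[0,0,0],"claw":-0.2},{"slide":[0,0,0],"angular":[0,0,0],"claw":-0.2},{"slide":[0,0,0],"angular":[0,0,0],"claw":-0.2},{"slide":[0,0,0],"angular":[0,0,0],"claw":-0.2}]' 5
python3 -m inch '[{"slide":[0,0,-0.04],"angular":[0,0,0],"claw":-0.2},{"slide":[0,0,-0.1],"angular":[0,0,0],"claw":-0.2},{"slide":[0,0,-0.18],"angular":[0,0,0],"claw":-0.2},{"slide":[0,0,-0.28],"angular":[0,0,0],"claw":-0.2},{"slide":[0,0,-0.4],"angular":[0,0,0],"claw":-0.2},{"slide":[0,0,-0.52],"angular":[0,0,0],"claw":-0.2},{"slide":[0,0,-0.6],"angular":[0,0,0],"claw":-0.2},{"slide":[0,0,-0.6],"angular":[0,0,0],"claw":-0.2},{"slide":[0,0,-0.6],"angular":[0,0,0],"claw":-0.2}]'
python3 - <<'E'
from h import *
im=ctrl.get_image("side");cv2.imwrite("pics/s7.png",im["color"][:,:,::-1]);W=pts(im)
P=W.reshape(-1,3);x,y,z=P.T
C=im["color"].reshape(-1,3).astype(int);sat=C.max(1)-C.min(1)
g=(abs(x-.593)<.09)&(abs(y+.233)<.15)&(z>.005)&(z<.06)&(sat<45)&(C.min(1)>70)
f=P[g&(z<.03)];A=np.c_[f[:,:2],np.ones(len(f))];print("plane",np.linalg.lstsq(A,f[:,2],rcond=None)[0],f[:,2].mean())
k=(np.hypot(x-.487,y-.285)<.135)&(z>.088)&(z<.1)&(y>.22);print("pot",circ(P[k]))
E
```

```text
time: 20.45
position: [0.6091, -0.3541, 0.068]
tool_rot: [0.233, -2.98, -0.807]
ft_force: [0.7, -0.6, 0.3]
grip_width: 0.388
grip_force: 0.0
time: 21.35
position: [0.6212, -0.4294, 0.198]
tool_rot: [0.233, -2.98, -0.807]
ft_force: [-0.5, -0.7, 0.1]
grip_width: 0.403
grip_force: 0.0
plane [ 0.00492069 -0.0063475   0.01334549] 0.017726336734287078
pot (array([0.48462526, 0.28449818]), np.float64(0.11047123688203223))
```

View pics/s7.png

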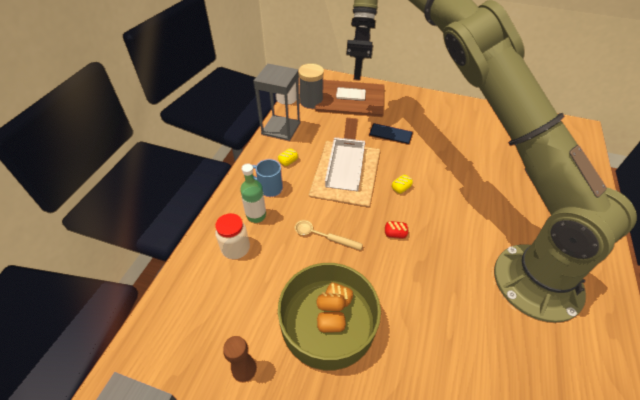

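The empty tray is flat on the mat at (346,165), the rolls are in the dish at (333,308), the gripper is clear, and everything else is undisturbed.

```bash
python3 -c "from bench import ctrl;print(ctrl.close_job())"
```

```text
the job is handed in; nothing more can be done
None
```

The job is handed in at about 21 s of the 61 s allowed: all three rolls are in the green dish, which did not move, and the empty tray is back level on the cork mat and released, with nothing else disturbed; no verdict was returned.

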